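# Clamp the casting mould in the bench screw press

### The arm

A 6-joint arm with a two-finger parallel gripper is mounted at the origin on the work surface. World frame = base frame: x ahead of the robot, y to its left, z up, the work surface at z = 0. Lengths are in m, angles in degrees, forces in N, time in s.
With the tool pointing down it reaches from about 0.3 to 0.75 m from the base axis. Payload 8.5 kg.
Tool frame: the origin (TCP) lies on the centre line of the jaws, within the pads' length; the fingertips stand 19 mm ahead of it and the grasp point (between the pads) is the TCP (env.tcp_to_tips is the z of the fingertips in the tool frame, in m); z points along the fingers, y is the line along which they close (so a half turn about z gives the same grasp; the last joint's range is limited). The gripper opens to 85 mm and grips with 20 to 120 N. Pads are 22 mm wide; open, the fingers measure 114 mm over their backs; the gripper's body (76 mm by 85 mm) begins 54 mm behind the grasp point. The pads swing forward as they close: fully open they stand 13 mm farther back than shut.
Start: joints at [59.685, 21.807, 74.336, -0, 83.858, -12.336], TCP at [0.17, 0.523, 0.25] pointing down, gripper open.
Joint ranges: [-178.18, 178.18], [-50.72, 133.34], [12.68, 142.11], [-81.47, 261.47], [9.98, 163.14], [-165.26, 165.26]. Speed limits (degrees/s): [136.94, 136.94, 180, 180, 180, 180].

### API

Orientations are given as a 3x3 rotation matrix whose columns are the frame's x, y, z axes.
In Python, from rig import env gives the robot as it stands.
- The arm moves only by the tool servo_tool, never from a script. Its argument "steps" is a list of rows, each an object of numbers: "tx", "ty", "tz": the shift along the world's x, y, z in cm; "yaw": the turn about the world's z in degrees; "claw": the finger opening in cm, from 0 to 8.54. In form: [{"tx": .., "ty": .., "tz": .., "yaw": .., "claw": ..}, ...]. A call has 1 to 20 rows; each row shifts and turns the commanded pose from where the row before left it; what a row does not reach is not made up. A row lasts 1/10 s, in which the tool goes at most 50 mm and 8.59 degrees, less where a joint would pass 70% of its speed; a pose out of reach is approached as far as the arm can. A call with a gripper value outside its range is refused whole. The fingers move at their own pace and stop on an object; "newtons" is the grip in N (left out, the last holds). Time passes only in rows, so rows that do not move let the fingers close. It gives the time, the measured TCP pose, the force, the opening and the grip force at its end, in the units of the state.
- env.observe(): the state, without advancing time (a new reading comes with each control period).
- env.get_image(name): name is "side" or "top"; returns (picture, depth): 384x512x3 uint8, red, green, blue; 384x512 float32, m along the optical axis (not along the pixel's ray), 0 where there is no reading.
- env.camera_model(name): a dict with "fovy" (degrees; the focal length in pixels is half the picture's height over the tangent of half this angle, whatever the lens; pixels are square), "cx", "cy" (the principal point, pixels), "dist_coeffs" ([k1, k2, p1, p2, k3] as OpenCV has them; the pictures are not rectified), "T" (4x4, takes a point from camera to world coordinates). Camera axes: x right, y down, z forward; pixel columns grow to the right and rows downward; lengths in m; the calibration is good to about 2 mm. A picture is of the moment at which its call begins. camera_model takes no time and is no camera call.
- env.close_job(): hands the job in; it is judged then, once.
The state is a dict: "time_s": time; "q": joint angles; "qvel": joint speeds; "joint_efforts": joint torques, N m; "position": TCP position; "tool_rot": TCP orientation; "ft_force": force on the tool from outside, world axes, zero at the start; "wrist_torque": the same for the moment, N m; "grip_width": finger opening in m; "gripper_force": force on a finger pad.
Only numpy, scipy, OpenCV 4.12 (cv2) and the standard library are available. Lean on these libraries where they do the work, as an engineer would, in place of code of your own. Each camera call takes 0.05 s, during which the arm holds its last target. There are 200 camera calls.

### The job

Clamp the closed plywood casting mould in the bench screw press: swing the press's front gate fully down, slide the mould lengthwise between the guides until it is against the back stop, and push the gate up fully shut again. Then turn the crank clockwise until the foot meets the mould and about half a turn more, so that it is held snug but not crushed, and let go. Leave the other things on the table where they are.

Things in the scene. Friction and masses are not known exactly. Their poses are not given: they have to be found in the camera images.
- press: Bench screw press fixed to the table, 180 mm wide. Origin on the table below the screw axis; its x runs from its open front to its back, y to its left, z up; 'press (x, y, z)' below is in this frame, mm. Dark steel base x -100 to +50, top (bed) at z 45. Columns 24 x 22 at x 0, y +-77; above them a beam along y, x -12 to +12, z 155 to 179: hands must stay in front of it or above it.
- stop (a point): Middle of the foot of the back stop's front face, at press (35, 0, 45); the stop is a steel bar 70 wide, 22 high on the bed. In front of it two side guides 12 high, x -45 to +35, inner faces at y +-27. A mould fully home has its origin 65 mm in front of this point, at press (-30, 0, 45), its length along press x, its front end at x -95.
- gate (a joint): Hinge of the press's front gate, a steel plate 90 wide, 42 high, 8 thick. 0 = upright and shut (inner face at press x -100), 1.57 = fully down: level towards the robot, its upper face flush with the bed. Stiff (0.08 N m): it stays wherever it is left.
- gate_hinge (a point): Middle of the gate's hinge line, at press x -100, y 0, z 45; the hinge runs along the press's y.
- gate_grip (a point): Centre of the gate's black round grip bar, 30 long along press y, 16 in diameter, 75 mm from the hinge line, 8 mm outward of the gate's inner face: at press (-108, 0, 120) when shut, (-175, 0, 37) when down. Pinched by its two ends from above it pivots between the fingers; beside its 16 wide neck 25 mm are free between bar and plate edge.
- crank (a joint): Crank angle, rad; grows when turned clockwise seen from above, which lowers screw, crank and foot together by 10 mm a turn. 0 = arm to the press's left (+y), pi/2 = to the back; starts between -0.2 and 3.3. At 0 the foot's underside is at press z 89. Turning takes 0.22 N m (4.5 N at the knob), plus 0.16 N m per 100 N of clamping; it does not turn back by itself.
- crank_grip (a point): Point on the axis of the crank's upright wooden knob, 13 mm below its top, 50 mm from the screw axis, at press z 251 at crank angle 0 and 10 mm lower a turn. The knob is 42 high, 22 in diameter in its upper half, and spins freely on its pin, so the hand need not turn with the crank.
- foot: Round pressure foot below the screw, 44 in diameter, rubber faced. Origin at the centre of its underside, on the screw axis; it does not turn. It is sprung: after it touches the mould, each further turn of the crank adds about 160 N. About half a turn past first touch is snug (about 80 N); a fifth of a turn is the least, nine tenths the most.
- mould: Closed casting mould, the only long narrow block: two plywood plates with a dark seam, 130 x 44 x 30 high, 0.19 to 0.33 kg. Origin at the centre of its underside, x along its length; either end may go in first. It lies flat on the table to the left or the right of the press, its x within 0.5 rad of the world's x.
- slab: Bystander: square dark wooden slab 80 x 80 x 18, on the other side of the press. Origin at the centre of its underside.
- cup_a: Bystander: clear cup, 72 in diameter, 95 high; origin at the centre of its underside.
- cup_b: Bystander: clear cup, 72 in diameter, 95 high, behind the press; origin at the centre of its underside.
- jar: Bystander: amber jar with black lid, 76 in diameter, 85 high; origin at the centre of its underside.
- dropper: Bystander: small dropper bottle, 28 in diameter, 75 high; origin at the centre of its underside.
- flask: Bystander: white bottle with black cap, 42 in diameter, 120 high; origin at the centre of its underside.
- coaster: Bystander: round cast coaster lying flat, 100 in diameter, 8 thick; origin at the centre of its underside.
Not all that is in view belongs to the job. Several things have the shape of the mould; the one meant has the colours described above.

How it is judged:
By the outcome, as a careful person would: the job done as asked, in the order asked, and still so for the second after the job is handed in, with the robot touching nothing.
It also fails if it takes over 72 s, if anything falls off the work surface, if the arm or the gripper's body presses on something with over 40 N, if the wrist force passes 120 N, or if a joint passes its speed limit or range.

## Working session

There is one attempt and no reset: what is moved stays moved. The work goes in short steps, Python scripts to look and compute and a tool call to move; the robot and the scene stay as the last step left them, time stands still between calls to the robot, and variables do not carry over. Pictures are saved under pics/ and viewed, at most 10 in all, crops included, and the job is handed in when it is done.

Besides the shell and the picture viewer there is one more tool, called after "Request:" as name(argument=value, ...) on one line, values as JSON. servo_tool: Moves the arm, as the interface text tells. Its arguments: {"type":"object","properties":{"steps":{"type":"array"},"newtons":{"type":"number"}},"required":["steps"]}

```bash
mkdir -p pics; cat > h.py <<'E'
import numpy as np, cv2
from rig import env
def K(n):
    m=env.camera_model(n); f=192/np.tan(np.radians(m["fovy"])/2)
    return np.array([[f,0,m["cx"]],[0,f,m["cy"]],[0,0,1.]]),np.array(m["dist_coeffs"],float),np.array(m["T"])
def ray(n,uv):
    k,d,T=K(n); p=cv2.undistortPoints(np.array(uv,float).reshape(-1,1,2),k,d).reshape(-1,2)
    v=np.c_[p,np.ones(len(p))]@T[:3,:3].T
    return T[:3,3],v
def plane(n,uv,z):
    o,v=ray(n,uv); return o+v*((z-o[2])/v[:,2])[:,None]
def cloud(n,dep):
    uv=np.stack(np.meshgrid(np.arange(512),np.arange(384)),-1).reshape(-1,2)
    o,v=ray(n,uv); return (o+v*dep.reshape(-1,1)).reshape(384,512,3)
def proj(n,P):
    k,d,T=K(n); Ti=np.linalg.inv(T); r,_=cv2.Rodrigues(Ti[:3,:3])
    return cv2.projectPoints(np.array(P,float).reshape(-1,1,3),r,Ti[:3,3],k,d)[0].reshape(-1,2)
def shot(n,tag):
    im,dp=env.get_image(n); cv2.imwrite(f"pics/{tag}.png",im[...,::-1]); np.save(f"pics/{tag}.npy",dp); return im,dp
E
python3 - <<'E'
from h import *
for n in("top","side"):
    im,d=shot(n,n+"0"); k,dc,T=K(n); print(n,k[0,0],dc,T.round(3).tolist(),(d>0).mean())
a=cv2.imread("pics/top0.png");b=cv2.imread("pics/side0.png")
cv2.imwrite("pics/both0.png",np.vstack([cv2.resize(a,(400,300)),cv2.resize(b,(400,300))]))
E
```

```text
top 370.19158881899665 [0.02081588 0.         0.         0.         0.        ] [[-0.026, -0.993, 0.118, 0.473], [-1.0, 0.024, -0.015, 0.008], [0.012, -0.119, -0.993, 1.056], [0.0, 0.0, 0.0, 1.0]] 0.9958445231119791
side 370.04748983449747 [-0.10260857  0.          0.          0.          0.        ] [[-0.99, -0.063, 0.124, 0.477], [-0.139, 0.514, -0.846, 0.722], [-0.01, -0.855, -0.518, 0.621], [0.0, 0.0, 0.0, 1.0]] 0.9963022867838541
```

View pics/top0.png

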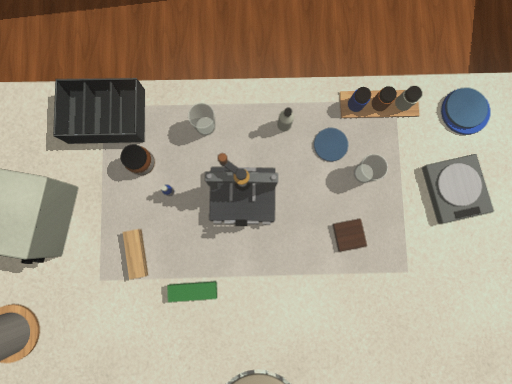

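View pics/side0.png

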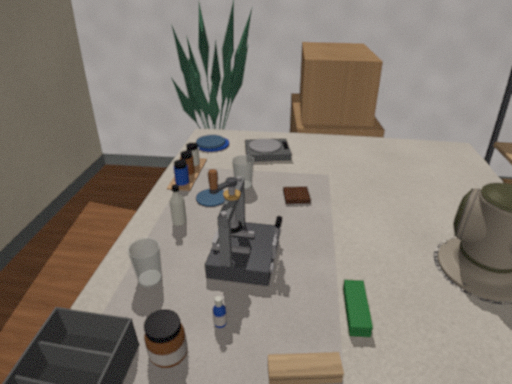

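The top view shows the press at about (242,195) with its gate towards the robot, at (241,222). There are three long-block candidates: a light wooden block with a seam at (134,254), a green block at (192,291) and a bottle rack at (380,104). The plywood one at (134,254) fits the description, so I'll confirm it in a crop and measure.

```bash
python3 - <<'E'
from h import *
im=cv2.imread("pics/top0.png"); d=np.load("pics/top0.npy"); C=cloud("top",d)
s=cv2.imread("pics/side0.png")
c1=cv2.resize(im[215:295,95:225],None,fx=4,fy=4,interpolation=cv2.INTER_CUBIC)
c2=cv2.resize(im[145:235,190:300],(400,320),interpolation=cv2.INTER_CUBIC)
c3=cv2.resize(s[335:384,250:360],(400,178),interpolation=cv2.INTER_CUBIC)
o=np.zeros((598,800,3),np.uint8); o[:260,:400]=c1[:260,:400]; o[:320,400:]=c2; o[330:508,:400]=c3
c4=cv2.resize(s[170:285,200:300],(300,276),interpolation=cv2.INTER_CUBIC); o[322:598,420:720]=c4
cv2.imwrite("pics/crop1.png",o)
print(env.observe()["position"])
hsv=cv2.cvtColor(im,cv2.COLOR_BGR2HSV)
# mould: height mask in the region
m=np.zeros(d.shape,np.uint8); m[225:285,110:160]=((C[225:285,110:160,2]>.022)&(C[225:285,110:160,2]<.04))*255
ct=max(cv2.findContours(m,0,1)[0],key=cv2.contourArea)
P=plane("top",ct.reshape(-1,2),.03); r=cv2.minAreaRect((P[:,:2]*1000).astype(np.float32)); print("mould",r,cv2.boxPoints(r), "z",np.median(C[m>0][:,2]))
# press base
sub=C[150:232,195:290]; 
for lo,hi in((.037,.05),(.05,.06),(.06,.075),(.15,.165),(.165,.185),(.19,.22),(.22,.3)):
    q=(sub[...,2]>lo)&(sub[...,2]<hi); p=sub[q]
    if len(p)>5:
        r=cv2.minAreaRect((p[:,:2]*1000).astype(np.float32)); print(lo,hi,len(p),np.round(r[0],1),np.round(r[1],1),round(r[2],1),np.median(p[:,2]).round(4), p.mean(0).round(4))
E
```

```text
[0.16965962 0.5229244  0.24977248]
mould ((440.5313415527344, 325.52972412109375), (131.8785858154297, 46.2754020690918), 8.572096824645996) [[371.87988 338.58047]
 [378.7774  292.822  ]
 [509.1828  312.47897]
 [502.28528 358.23746]] z 0.02934448691214686
0.037 0.05 2380 [593.8  28.9] [179.4 158. ] 88.3 0.0444 [0.5753 0.0288 0.0444]
0.05 0.06 129 [610.   38.5] [114.3 186.8] 46.4 0.0565 [0.5984 0.0276 0.0563]
0.06 0.075 68 [637.   24.8] [167.4  59.9] 85.8 0.066 [0.6464 0.0174 0.0657]
0.15 0.165 34 [609.9  27.3] [172.5   1.1] 87.4 0.1567 [0.6102 0.0365 0.1564]
0.165 0.185 658 [618.9  27.5] [175.5  29.6] 87.5 0.1785 [0.62   0.0267 0.1783]
0.19 0.22 107 [632.1  45. ] [67.1 22.1] 55.7 0.218 [0.6342 0.0462 0.2177]
0.22 0.3 189 [636.5  45.9] [73.2 23.3] 51.5 0.2246 [0.6364 0.0481 0.2392]
```

View pics/crop1.png

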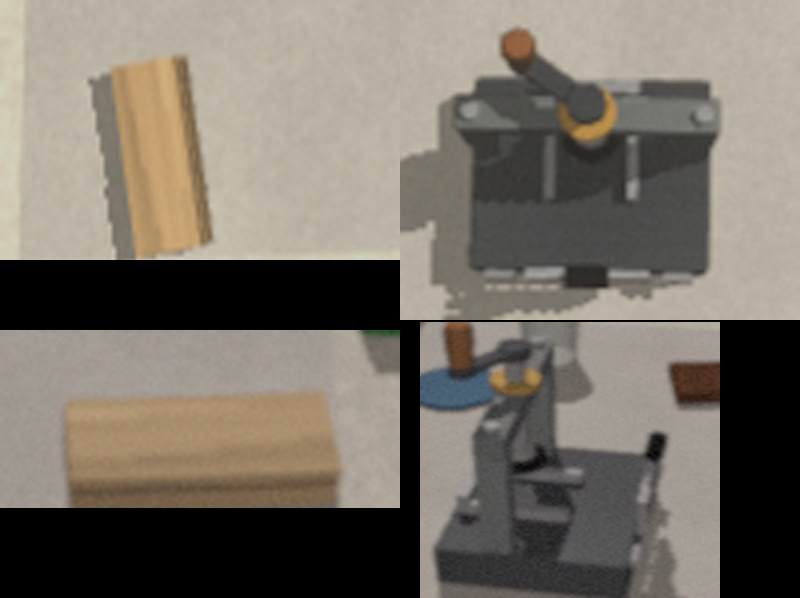

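The crop confirms the plywood block with the dark seam is the mould. The gate is shut, and the crank arm points back-left with its knob at top pixel (222,158). Next I'll refine the press yaw, the gate grip and the knob.

```bash
python3 - <<'E'
from h import *
im=cv2.imread("pics/top0.png"); d=np.load("pics/top0.npy"); C=cloud("top",d)
print(env.observe()["tool_rot"])
V,U=np.mgrid[:384,:512]; box=(V>145)&(V<235)&(U>195)&(U<290); Z=C[...,2]
# base plan outline by plane cast of edge
m=(box&(Z>.04)&(Z<.2)).astype(np.uint8)
for name,rows in(("L",0),("R",1)):
    pts=[]
    for v in range(188,214):
        u=np.where(m[v])[0]; pts.append((u[0]-.5 if rows==0 else u[-1]+.5,v))
    P=plane("top",pts,.045); f=np.polyfit(P[:,0],P[:,1],1); print(name,"slope deg",np.degrees(np.arctan(f[0])).round(2),"y at x=.6",np.polyval(f,.6).round(4))
# beam: front and back edges
b=box&(Z>.172)&(Z<.185); fr=[];bk=[]
for u in range(210,276):
    v=np.where(b[:,u])[0]
    if len(v) and (u<225 or u>256): fr.append((u,v[-1]+.5)); bk.append((u,v[0]-.5))
for e in(fr,bk):
    P=plane("top",e,.179); f=np.polyfit(P[:,1],P[:,0],1); print("beam edge slope",np.degrees(np.arctan(f[0])).round(2),"x at y=.028",np.polyval(f,.028).round(4),"y rng",P[:,1].min().round(4),P[:,1].max().round(4))
# knob in both views
hsv=cv2.cvtColor(im,cv2.COLOR_BGR2HSV)
k=box&(Z>.24); p=C[k]; print("knob",len(p),p.mean(0).round(4),np.median(p[:,2]),U[k].mean(),V[k].mean())
t=k&(Z>.258); print(t.sum(),plane("top",[(U[t].mean(),V[t].mean())],.263))
# gold collar/grip
g=box&(V>212)&(Z>.085)&(Z<.135); p=C[g]; print("grip",len(p),p.mean(0).round(4),p.min(0).round(4),p.max(0).round(4))
S=cloud("side",np.load("pics/side0.npy")); s=cv2.imread("pics/side0.png")
w=(S[...,0]>.48)&(S[...,0]<.53)&(abs(S[...,1]-.03)<.04)&(S[...,2]>.1)&(S[...,2]<.14); p=S[w]; print("side grip",len(p),p.mean(0).round(4) if len(p) else 0,p.min(0).round(3),p.max(0).round(3))
w=(S[...,0]>.6)&(S[...,0]<.75)&(abs(S[...,1]-.05)<.08)&(S[...,2]>.235)&(S[...,2]<.27); p=S[w]; print("side knob",len(p),p.mean(0).round(4),p.min(0).round(3),p.max(0).round(3))
E
```

```text
[[-9.51163624e-01  3.08686402e-01 -6.82006687e-04]
 [ 3.08687017e-01  9.51162967e-01 -1.15543774e-03]
 [ 2.92031588e-04 -1.30953695e-03 -9.99999100e-01]]
L slope deg -3.09 y at x=.6 0.1176
R slope deg -2.14 y at x=.6 -0.0621
beam edge slope 2.62 x at y=.028 0.6089 y rng -0.0547 0.1006
beam edge slope 2.49 x at y=.028 0.634 y rng -0.0556 0.1003
knob 113 [0.6092 0.0528 0.4424] 0.2619851865961752 226.0353982300885 163.79646017699116
93 [[0.63348131 0.05467788 0.263     ]]
grip 135 [0.5152 0.0314 0.1087] [ 0.5063 -0.011   0.0853] [0.5223 0.0753 0.1311]
side grip 85 [0.5136 0.0387 0.1208] [0.506 0.019 0.101] [0.521 0.049 0.127]
side knob 140 [0.6503 0.0743 0.251 ] [0.642 0.062 0.235] [0.661 0.08  0.262]
```

Request:
servo_tool(steps=[{"tx": 2.15,"ty": -3.07,"yaw": 1,"claw": 6},{"tx": 2.15,"ty": -3.07,"yaw": 1},{"tx": 2.15,"ty": -3.07,"yaw": 1},{"tx": 2.15,"ty": -3.07,"yaw": 1},{"tx": 2.15,"ty": -3.07,"yaw": 1},{"tx": 2.15,"ty": -3.07,"yaw": 1},{"tx": 2.15,"ty": -3.07,"yaw": 1},{"tx": 2.15,"ty": -3.07,"yaw": 1},{"tx": 2.15,"ty": -3.07,"yaw": 1},{"tx": 2.15,"ty": -3.07,"yaw": 1},{"tx": 2.15,"ty": -3.07,"yaw": 1},{"tx": 2.15,"ty": -3.07,"yaw": 1},{"tx": 2.15,"ty": -3.07,"yaw": 1},{"tx": 2.15,"ty": -3.07,"yaw": 1},{"tx": 2.15,"ty": -3.07,"yaw": 1},{"tx": 2.1,"ty": -3.07,"yaw": 0.4,"tz": -3},{"tz": -3},{},{}], newtons=40)

```text
invalid input at $.steps[0]: expected keys tx, ty, tz, yaw, claw
```

Request:
servo_tool(steps=[{"tx": 2.15,"ty": -3.07,"tz": 0,"yaw": 1,"claw": 6},{"tx": 2.15,"ty": -3.07,"tz": 0,"yaw": 1,"claw": 6},{"tx": 2.15,"ty": -3.07,"tz": 0,"yaw": 1,"claw": 6},{"tx": 2.15,"ty": -3.07,"tz": 0,"yaw": 1,"claw": 6},{"tx": 2.15,"ty": -3.07,"tz": 0,"yaw": 1,"claw": 6},{"tx": 2.15,"ty": -3.07,"tz": 0,"yaw": 1,"claw": 6},{"tx": 2.15,"ty": -3.07,"tz": 0,"yaw": 1,"claw": 6},{"tx": 2.15,"ty": -3.07,"tz": 0,"yaw": 1,"claw": 6},{"tx": 2.15,"ty": -3.07,"tz": 0,"yaw": 1,"claw": 6},{"tx": 2.15,"ty": -3.07,"tz": 0,"yaw": 1,"claw": 6},{"tx": 2.15,"ty": -3.07,"tz": 0,"yaw": 1,"claw": 6},{"tx": 2.15,"ty": -3.07,"tz": 0,"yaw": 1,"claw": 6},{"tx": 2.15,"ty": -3.07,"tz": 0,"yaw": 1,"claw": 6},{"tx": 2.15,"ty": -3.07,"tz": 0,"yaw": 1,"claw": 6},{"tx": 2.15,"ty": -3.07,"tz": -3,"yaw": 0.4,"claw": 6},{"tx": 2.1,"ty": -3.07,"tz": -3,"yaw": 0,"claw": 6},{"tx": 0,"ty": 0,"tz": 0,"yaw": 0,"claw": 6},{"tx": 0,"ty": 0,"tz": 0,"yaw": 0,"claw": 6}], newtons=40)

```text
time_s: 1.9
position: [0.5131, 0.0316, 0.1896]
tool_rot: [[-0.998, 0.064, -0.002], [0.064, 0.998, 0.001], [0.002, 0.0, -1.0]]
ft_force: [-0.3, 0.7, 0.9]
grip_width: 0.06
gripper_force: 0.0
```

Request:
servo_tool(steps=[{"tx": 0,"ty": 0,"tz": -2,"yaw": 1,"claw": 6},{"tx": 0,"ty": 0,"tz": -2,"yaw": 0,"claw": 6},{"tx": 0,"ty": 0,"tz": -2,"yaw": 0,"claw": 6},{"tx": 0,"ty": 0,"tz": -0.5,"yaw": 0,"claw": 6},{"tx": 0,"ty": 0,"tz": 0,"yaw": 0,"claw": 2},{"tx": 0,"ty": 0,"tz": 0,"yaw": 0,"claw": 2},{"tx": 0,"ty": 0,"tz": 0,"yaw": 0,"claw": 2},{"tx": 0,"ty": 0,"tz": 0,"yaw": 0,"claw": 2},{"tx": 0,"ty": 0,"tz": 0,"yaw": 0,"claw": 2}], newtons=40)

```text
time_s: 2.8
position: [0.5137, 0.0319, 0.1268]
tool_rot: [[-0.999, 0.045, 0.002], [0.045, 0.999, -0.001], [-0.002, -0.0, -1.0]]
ft_force: [-2.0, -1.1, 7.3]
grip_width: 0.0291
gripper_force: 40.2
```

Request:
servo_tool(steps=[{"tx": -0.65,"ty": 0.03,"tz": -0.1,"yaw": 0,"claw": 2},{"tx": -0.64,"ty": 0.03,"tz": -0.15,"yaw": 0,"claw": 2},{"tx": -0.62,"ty": 0.03,"tz": -0.21,"yaw": 0,"claw": 2},{"tx": -0.61,"ty": 0.03,"tz": -0.26,"yaw": 0,"claw": 2},{"tx": -0.58,"ty": 0.03,"tz": -0.32,"yaw": 0,"claw": 2},{"tx": -0.55,"ty": 0.02,"tz": -0.36,"yaw": 0,"claw": 2},{"tx": -0.52,"ty": 0.03,"tz": -0.41,"yaw": 0,"claw": 2},{"tx": -0.47,"ty": 0.02,"tz": -0.45,"yaw": 0,"claw": 2},{"tx": -0.44,"ty": 0.02,"tz": -0.49,"yaw": 0,"claw": 2},{"tx": -0.39,"ty": 0.02,"tz": -0.53,"yaw": 0,"claw": 2},{"tx": -0.34,"ty": 0.02,"tz": -0.56,"yaw": 0,"claw": 2},{"tx": -0.3,"ty": 0.01,"tz": -0.59,"yaw": 0,"claw": 2},{"tx": -0.24,"ty": 0.01,"tz": -0.61,"yaw": 0,"claw": 2},{"tx": -0.19,"ty": 0.01,"tz": -0.63,"yaw": 0,"claw": 2},{"tx": -0.13,"ty": 0.01,"tz": -0.65,"yaw": 0,"claw": 2},{"tx": -0.07,"ty": 0,"tz": -0.65,"yaw": 0,"claw": 2},{"tx": 0,"ty": 0,"tz": -0.66,"yaw": 0,"claw": 2},{"tx": 0.03,"ty": 0,"tz": -0.7,"yaw": 0,"claw": 2},{"tx": 0,"ty": 0,"tz": -0.1,"yaw": 0,"claw": 2},{"tx": 0,"ty": 0,"tz": 0,"yaw": 0,"claw": 2}])

```text
time_s: 4.8
position: [0.4451, 0.0349, 0.0413]
tool_rot: [[-0.999, 0.044, -0.002], [0.044, 0.999, -0.0], [0.002, -0.001, -1.0]]
ft_force: [-7.1, -4.9, 3.9]
grip_width: 0.0292
gripper_force: 49.7
```

Request:
servo_tool(steps=[{"tx": 0.1,"ty": 0,"tz": -0.3,"yaw": 0,"claw": 2},{"tx": 0,"ty": 0,"tz": -0.2,"yaw": 0,"claw": 2},{"tx": 0,"ty": 0,"tz": 0,"yaw": 0,"claw": 2}])

```text
time_s: 5.1
position: [0.4459, 0.0349, 0.0362]
tool_rot: [[-0.999, 0.044, -0.003], [0.044, 0.999, -0.0], [0.003, -0.001, -1.0]]
ft_force: [-7.8, -5.3, 1.6]
grip_width: 0.0291
gripper_force: 49.9
```

Request:
servo_tool(steps=[{"tx": 0,"ty": 0,"tz": -0.3,"yaw": 0,"claw": 2},{"tx": 0,"ty": 0,"tz": -0.3,"yaw": 0,"claw": 2},{"tx": 0,"ty": 0,"tz": 0,"yaw": 0,"claw": 2}])

```text
time_s: 5.4
position: [0.447, 0.0348, 0.0332]
tool_rot: [[-0.999, 0.044, 0.002], [0.044, 0.999, -0.001], [-0.002, -0.001, -1.0]]
ft_force: [-13.5, -3.7, 45.1]
grip_width: 0.0291
gripper_force: 56.6
```

```bash
python3 - <<'E'
from h import *
shot("top","top1"); im,d=shot("side","side1")
a=cv2.imread("pics/top1.png")[140:260,190:310]; b=cv2.imread("pics/side1.png")[190:310,190:310]
cv2.imwrite("pics/c2.png",np.hstack([cv2.resize(x,(400,400),interpolation=cv2.INTER_CUBIC) for x in(a,b)]))
E
```

```text
(no output)
```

View pics/c2.png

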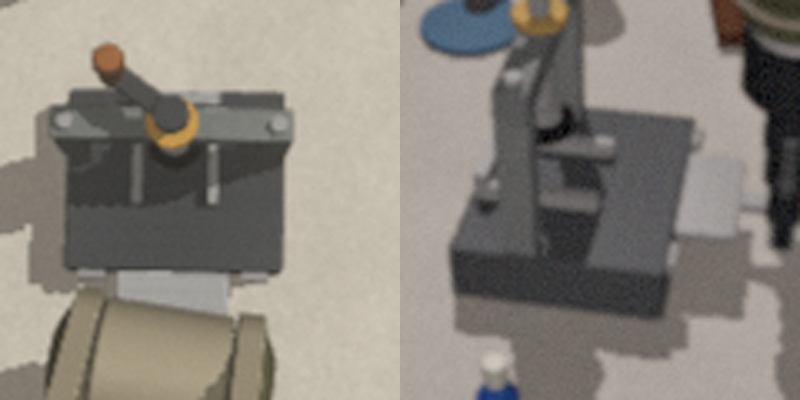

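The gate is level with the bed in both views, and its grey plate is flush in the side crop at about (715,195). I'll release it and go to the mould.

Request:
servo_tool(steps=[{"tx": 0,"ty": 0,"tz": 0.4,"yaw": 0,"claw": 2},{"tx": 0,"ty": 0,"tz": 0,"yaw": 0,"claw": 6},{"tx": 0,"ty": 0,"tz": 0,"yaw": 0,"claw": 6},{"tx": 0,"ty": 0,"tz": 0,"yaw": 0,"claw": 6},{"tx": 0,"ty": 0,"tz": 3,"yaw": 0,"claw": 7.5},{"tx": 0,"ty": 0,"tz": 4,"yaw": 0,"claw": 7.5},{"tx": 0,"ty": 0,"tz": 4,"yaw": 0,"claw": 7.5},{"tx": -0.5,"ty": 3,"tz": 2,"yaw": 1.2,"claw": 7.5},{"tx": -0.5,"ty": 3,"tz": 0,"yaw": 1.2,"claw": 7.5},{"tx": -0.5,"ty": 3,"tz": 0,"yaw": 1.2,"claw": 7.5},{"tx": -0.5,"ty": 3,"tz": 0,"yaw": 1.2,"claw": 7.5},{"tx": -0.5,"ty": 3,"tz": 0,"yaw": 1.2,"claw": 7.5},{"tx": -0.5,"ty": 3,"tz": 0,"yaw": 1.2,"claw": 7.5},{"tx": -0.5,"ty": 3,"tz": 0,"yaw": 1.2,"claw": 7.5},{"tx": -0.5,"ty": 3,"tz": 0,"yaw": 1.2,"claw": 7.5},{"tx": -0.5,"ty": 3,"tz": 0,"yaw": 1.2,"claw": 7.5},{"tx": -0.1,"ty": 1.5,"tz": -3,"yaw": 0.3,"claw": 7.5},{"tx": 0,"ty": 0,"tz": -3,"yaw": 0,"claw": 7.5},{"tx": 0,"ty": 0,"tz": 0,"yaw": 0,"claw": 7.5},{"tx": 0,"ty": 0,"tz": 0,"yaw": 0,"claw": 7.5}])

```text
time_s: 7.5
position: [0.4013, 0.3201, 0.1043]
tool_rot: [[-0.989, -0.148, -0.001], [-0.148, 0.989, -0.0], [0.001, -0.0, -1.0]]
ft_force: [-0.1, 0.9, -0.1]
grip_width: 0.075
gripper_force: 0.0
```

Request:
servo_tool(steps=[{"tx": 0,"ty": 0,"tz": -2,"yaw": 0,"claw": 7.5},{"tx": 0,"ty": 0,"tz": -2,"yaw": 0,"claw": 7.5},{"tx": 0,"ty": 0,"tz": -2,"yaw": 0,"claw": 7.5},{"tx": 0,"ty": 0,"tz": -1.5,"yaw": 0,"claw": 7.5},{"tx": 0,"ty": 0,"tz": -0.7,"yaw": 0,"claw": 7.5},{"tx": 0,"ty": 0,"tz": 0,"yaw": 0,"claw": 3},{"tx": 0,"ty": 0,"tz": 0,"yaw": 0,"claw": 3},{"tx": 0,"ty": 0,"tz": 0,"yaw": 0,"claw": 3},{"tx": 0,"ty": 0,"tz": 0,"yaw": 0,"claw": 3},{"tx": 0,"ty": 0,"tz": 0,"yaw": 0,"claw": 3}], newtons=80)

```text
time_s: 8.5
position: [0.402, 0.3205, 0.0236]
tool_rot: [[-0.989, -0.148, 0.003], [-0.148, 0.989, 0.001], [-0.003, 0.001, -1.0]]
ft_force: [-0.5, -1.0, 5.6]
grip_width: 0.0428
gripper_force: 82.0
```

Request:
servo_tool(steps=[{"tx": 0,"ty": 0,"tz": 1.5,"yaw": 0,"claw": 3},{"tx": 0,"ty": 0,"tz": 2.5,"yaw": 0,"claw": 3},{"tx": 0,"ty": 0,"tz": 3,"yaw": 0,"claw": 3},{"tx": 0,"ty": 0,"tz": 2.5,"yaw": 0,"claw": 3},{"tx": 0,"ty": -1.15,"tz": 0.5,"yaw": -0.4,"claw": 3},{"tx": 0.5,"ty": -2.5,"tz": 0,"yaw": -1,"claw": 3},{"tx": 0.6,"ty": -2.5,"tz": 0,"yaw": -1,"claw": 3},{"tx": 0.6,"ty": -2.5,"tz": 0,"yaw": -1,"claw": 3},{"tx": 0.6,"ty": -2.5,"tz": 0,"yaw": -1,"claw": 3},{"tx": 0.6,"ty": -2.5,"tz": 0,"yaw": -1,"claw": 3},{"tx": 0.6,"ty": -2.5,"tz": 0,"yaw": -1,"claw": 3},{"tx": 0.6,"ty": -2.5,"tz": 0,"yaw": -1,"claw": 3},{"tx": 0.6,"ty": -2.5,"tz": 0,"yaw": -1,"claw": 3},{"tx": 0.6,"ty": -2.5,"tz": 0,"yaw": -1,"claw": 3},{"tx": 0.6,"ty": -2.5,"tz": 0,"yaw": -1,"claw": 3},{"tx": 0.6,"ty": -2.5,"tz": 0,"yaw": -1,"claw": 3},{"tx": 0.5,"ty": 0,"tz": 0,"yaw": -0.7,"claw": 3},{"tx": 0,"ty": 0,"tz": 0,"yaw": 0,"claw": 3},{"tx": 0,"ty": 0,"tz": 0,"yaw": 0,"claw": 3}])

```text
time_s: 10.4
position: [0.4704, 0.0341, 0.1216]
tool_rot: [[-0.998, 0.062, -0.001], [0.062, 0.998, 0.0], [0.001, 0.0, -1.0]]
ft_force: [0.2, 0.8, -3.7]
grip_width: 0.0426
gripper_force: 82.0
```

```bash
python3 - <<'E'
from h import *
shot("top","top2"); shot("side","side2")
a=cv2.imread("pics/top2.png")[140:260,180:300]; b=cv2.imread("pics/side2.png")[180:310,190:320]
cv2.imwrite("pics/c3.png",np.hstack([cv2.resize(x,(400,400),interpolation=cv2.INTER_CUBIC) for x in(a,b)]))
E
```

```text
(no output)
```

View pics/c3.png

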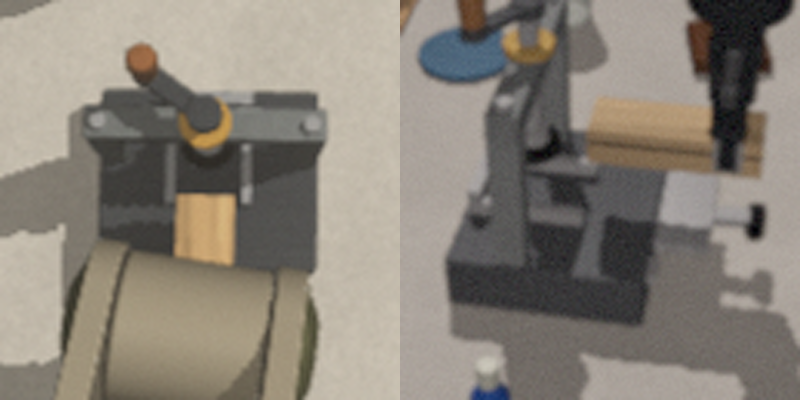

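The mould is held level and lies ahead of the guides, with its front end at crop (205,195). I'll measure its lateral offset and yaw in the press frame.

```bash
cat >> h.py <<'E'
O=np.array([.6213,.027]); th=np.radians(-2.6); X=np.array([np.cos(th),np.sin(th)]); Y=np.array([-np.sin(th),np.cos(th)])
def press(P): P=np.asarray(P)[...,:2]-O; return np.stack([P@X,P@Y],-1)*1000
E
python3 - <<'E'
from h import *
im=cv2.imread("pics/top2.png"); hsv=cv2.cvtColor(im,cv2.COLOR_BGR2HSV)
m=np.zeros(im.shape[:2],np.uint8); m[190:222,225:260]=cv2.inRange(hsv,(10,60,90),(25,255,255))[190:222,225:260]
L=[];R=[]
for v in range(190,222):
    u=np.where(m[v])[0]
    if len(u)>10: L.append((u[0]-.5,v)); R.append((u[-1]+.5,v))
z=.1216-.0236+.03
for e in(L,R):
    P=press(plane("top",e,z)); f=np.polyfit(P[:,0],P[:,1],1); print(np.degrees(np.arctan(f[0])),np.polyval(f,-60),P[:,0].max())
# guides: bright/dark inner faces on top image, z=.057
t=cv2.imread("pics/top1.png"); d=np.load("pics/top1.npy"); C=cloud("top",d)
P=press(C); g=(C[...,2]>.0515)&(C[...,2]<.062)&(P[...,0]>-42)&(P[...,0]<-15)&(abs(P[...,1])<50)
for s in(1,-1): q=P[g&(P[...,1]*s>0)]; print(len(q),q.mean(0) if len(q) else 0,q.min(0),q.max(0))
k=cv2.inRange(cv2.cvtColor(t,cv2.COLOR_BGR2HSV),(2,100,60),(16,255,255)); k[:150]=0;k[166:]=0;k[:,:215]=0;k[:,232:]=0
v,u=np.where(k); print("knob",u.mean(),v.mean(),press(plane("top",[(u.mean(),v.mean())],.263)),press(plane("top",[(u.mean(),v.mean())],.255)))
E
```

```text
-13.207053189983345 21.192264836620062 -47.51585685762538
2.596260680503881 -24.565987963048624 -46.5788433794727
30 [-27.64963405  31.61246153] [-39.9871575   28.57927126] [-15.00930246  34.80883772]
29 [-28.9267938  -30.82509003] [-41.58123864 -33.86961806] [-16.56907189 -27.96010305]
knob 222.24193548387098 157.6290322580645 [[26.00779896 38.67982031]] [[27.75205549 39.33392613]]
```

Request:
servo_tool(steps=[{"tx": -0.5,"ty": 0,"tz": -1.5,"yaw": 0.5,"claw": 3},{"tx": 0,"ty": 0,"tz": -1.5,"yaw": 0.45,"claw": 3},{"tx": 0,"ty": 0,"tz": -1.3,"yaw": 0,"claw": 3},{"tx": 0,"ty": 0,"tz": -0.5,"yaw": 0,"claw": 3},{"tx": 0,"ty": 0,"tz": -0.3,"yaw": 0,"claw": 3},{"tx": 0,"ty": 0,"tz": 0,"yaw": 0,"claw": 3},{"tx": 0,"ty": 0,"tz": 0,"yaw": 0,"claw": 3}])

```text
time_s: 11.2
position: [0.4664, 0.0337, 0.0715]
tool_rot: [[-0.999, 0.046, 0.001], [0.046, 0.999, -0.0], [-0.001, -0.0, -1.0]]
ft_force: [-0.1, 0.3, -1.9]
grip_width: 0.0429
gripper_force: 82.1
```

Request:
servo_tool(steps=[{"tx": 0,"ty": 0,"tz": -0.15,"yaw": 0,"claw": 3},{"tx": 0.8,"ty": -0.03,"tz": 0,"yaw": 0,"claw": 3},{"tx": 0.8,"ty": -0.03,"tz": 0,"yaw": 0,"claw": 3},{"tx": 0.8,"ty": -0.03,"tz": 0,"yaw": 0,"claw": 3},{"tx": 0.8,"ty": -0.03,"tz": 0,"yaw": 0,"claw": 3},{"tx": 0.8,"ty": -0.03,"tz": 0,"yaw": 0,"claw": 3},{"tx": 0,"ty": 0,"tz": 0,"yaw": 0,"claw": 3}])

```text
time_s: 11.9
position: [0.5073, 0.032, 0.0695]
tool_rot: [[-0.999, 0.046, 0.001], [0.046, 0.999, -0.0], [-0.001, -0.0, -1.0]]
ft_force: [0.2, 0.1, -2.8]
grip_width: 0.0425
gripper_force: 82.2
```

Request:
servo_tool(steps=[{"tx": 0.8,"ty": -0.04,"tz": 0,"yaw": 0,"claw": 3},{"tx": 0.8,"ty": -0.04,"tz": 0,"yaw": 0,"claw": 3},{"tx": 0.8,"ty": -0.03,"tz": 0,"yaw": 0,"claw": 3},{"tx": 0.8,"ty": -0.04,"tz": -0.1,"yaw": 0,"claw": 3},{"tx": 0.4,"ty": -0.02,"tz": 0,"yaw": 0,"claw": 3},{"tx": 0,"ty": 0,"tz": 0,"yaw": 0,"claw": 3}])

```text
time_s: 12.5
position: [0.5432, 0.0303, 0.0687]
tool_rot: [[-0.999, 0.046, 0.002], [0.046, 0.999, -0.0], [-0.002, -0.0, -1.0]]
ft_force: [0.9, -0.0, -0.6]
grip_width: 0.0425
gripper_force: 82.4
```

Request:
servo_tool(steps=[{"tx": 0.3,"ty": -0.01,"tz": 0,"yaw": 0,"claw": 3},{"tx": 0.3,"ty": -0.01,"tz": 0,"yaw": 0,"claw": 3},{"tx": 0.2,"ty": -0.01,"tz": 0,"yaw": 0,"claw": 3},{"tx": 0,"ty": 0,"tz": 0,"yaw": 0,"claw": 3}])

```text
time_s: 12.9
position: [0.5505, 0.0301, 0.0686]
tool_rot: [[-0.999, 0.046, 0.001], [0.046, 0.999, 0.0], [-0.001, 0.0, -1.0]]
ft_force: [-1.0, 0.3, 3.0]
grip_width: 0.0427
gripper_force: 82.8
```

Request:
servo_tool(steps=[{"tx": 0.2,"ty": -0.01,"tz": 0,"yaw": 0,"claw": 3},{"tx": 0.15,"ty": -0.01,"tz": 0,"yaw": 0,"claw": 3},{"tx": 0,"ty": 0,"tz": 0,"yaw": 0,"claw": 3}])

```text
time_s: 13.2
position: [0.5517, 0.0301, 0.0687]
tool_rot: [[-0.999, 0.046, -0.005], [0.046, 0.999, 0.0], [0.005, 0.0, -1.0]]
ft_force: [-13.9, -0.3, 10.6]
grip_width: 0.0423
gripper_force: 83.9
```

Request:
servo_tool(steps=[{"tx": -0.1,"ty": 0,"tz": 0,"yaw": 0,"claw": 3},{"tx": 0,"ty": 0,"tz": 0,"yaw": 0,"claw": 7},{"tx": 0,"ty": 0,"tz": 0,"yaw": 0,"claw": 7},{"tx": 0,"ty": 0,"tz": 0,"yaw": 0,"claw": 7},{"tx": 0,"ty": 0,"tz": 1,"yaw": 0,"claw": 7},{"tx": 0,"ty": 0,"tz": 2,"yaw": 0,"claw": 7},{"tx": -2,"ty": 0.09,"tz": 2,"yaw": 0,"claw": 7},{"tx": -3,"ty": 0.14,"tz": 2,"yaw": 0,"claw": 6},{"tx": -3,"ty": 0.14,"tz": 1,"yaw": 0,"claw": 6},{"tx": -2.5,"ty": 0.13,"tz": 0,"yaw": 0,"claw": 6},{"tx": 0,"ty": 0,"tz": 0,"yaw": 0,"claw": 6}])

```text
time_s: 14.3
position: [0.4454, 0.0353, 0.1496]
tool_rot: [[-0.999, 0.046, -0.0], [0.046, 0.999, -0.0], [0.0, -0.0, -1.0]]
ft_force: [-0.1, -0.4, 0.8]
grip_width: 0.0606
gripper_force: 0.0
```

```bash
python3 - <<'E'
from h import *
shot("top","top3"); shot("side","side3")
a=cv2.imread("pics/top3.png"); b=cv2.imread("pics/side3.png")[180:310,190:320]
cv2.imwrite("pics/c4.png",np.hstack([cv2.resize(x,(400,400),interpolation=cv2.INTER_CUBIC) for x in(a[140:260,180:300],b)]))
d=np.load("pics/top3.npy");C=cloud("top",d);P=press(C)
hsv=cv2.cvtColor(a,cv2.COLOR_BGR2HSV); m=(C[...,2]>.065)&(C[...,2]<.085)&(P[...,0]<-20)&(P[...,0]>-110)&(abs(P[...,1])<40)&(hsv[...,1]>60)
v,u=np.where(m); q=press(plane("top",np.c_[u,v],.075)); print(len(q),q.min(0),q.max(0),np.median(C[m][:,2]))
for lo in(-90,-70,-50): w=q[(q[:,0]>lo)&(q[:,0]<lo+15)]; print(lo,w[:,1].min(),w[:,1].max()) if len(w) else 0
print(env.observe()["position"])
E
```

```text
473 [-95.0003553 -21.5038635] [-20.0109226   22.27967968] 0.07442865787688435
-90 -21.39114115164611 21.29231857966752
-70 -20.93895641275455 21.785307562034117
-50 -20.541600530352735 22.279679676005745
[0.44817619 0.03483528 0.1493092 ]
```

View pics/c4.png

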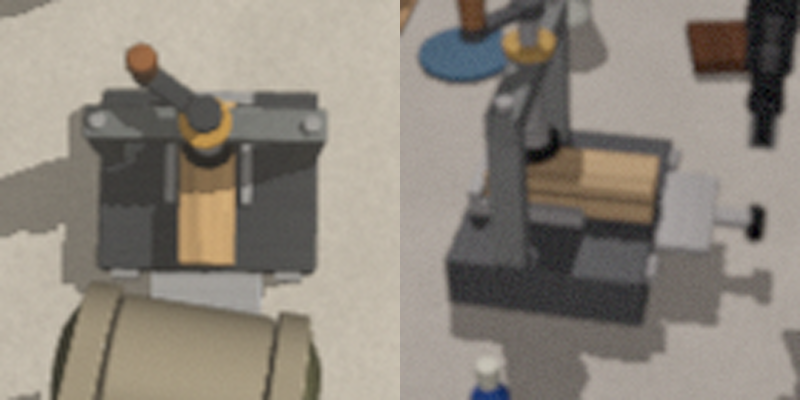

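The mould is home: its front end is at press x -95.0 and it's centred. Next I'll pinch the gate bar again and raise it.

Request:
servo_tool(steps=[{"tx": 0,"ty": 0,"tz": -3,"yaw": 0,"claw": 6},{"tx": 0,"ty": 0,"tz": -3,"yaw": 0,"claw": 6},{"tx": 0,"ty": 0,"tz": -3,"yaw": 0,"claw": 6},{"tx": -0.1,"ty": 0,"tz": -1.8,"yaw": 0,"claw": 6},{"tx": 0,"ty": 0,"tz": 0,"yaw": 0,"claw": 6},{"tx": 0,"ty": 0,"tz": 0,"yaw": 0,"claw": 2},{"tx": 0,"ty": 0,"tz": 0,"yaw": 0,"claw": 2},{"tx": 0,"ty": 0,"tz": 0,"yaw": 0,"claw": 2},{"tx": 0,"ty": 0,"tz": 0,"yaw": 0,"claw": 2},{"tx": 0,"ty": 0,"tz": 0,"yaw": 0,"claw": 2}], newtons=40)

```text
time_s: 15.4
position: [0.4477, 0.0348, 0.0412]
tool_rot: [[-0.999, 0.046, 0.003], [0.046, 0.999, -0.001], [-0.003, -0.0, -1.0]]
ft_force: [3.1, -0.6, 3.7]
grip_width: 0.0291
gripper_force: 43.4
```

Request:
servo_tool(steps=[{"tx": 0,"ty": 0,"tz": 0.65,"yaw": 0,"claw": 2},{"tx": 0,"ty": 0,"tz": 0.66,"yaw": 0,"claw": 2},{"tx": 0.07,"ty": 0,"tz": 0.65,"yaw": 0,"claw": 2},{"tx": 0.13,"ty": -0.01,"tz": 0.65,"yaw": 0,"claw": 2},{"tx": 0.19,"ty": -0.01,"tz": 0.63,"yaw": 0,"claw": 2},{"tx": 0.24,"ty": -0.01,"tz": 0.61,"yaw": 0,"claw": 2},{"tx": 0.3,"ty": -0.01,"tz": 0.59,"yaw": 0,"claw": 2},{"tx": 0.34,"ty": -0.02,"tz": 0.56,"yaw": 0,"claw": 2},{"tx": 0.39,"ty": -0.02,"tz": 0.53,"yaw": 0,"claw": 2},{"tx": 0.44,"ty": -0.02,"tz": 0.49,"yaw": 0,"claw": 2},{"tx": 0.47,"ty": -0.02,"tz": 0.45,"yaw": 0,"claw": 2},{"tx": 0.52,"ty": -0.03,"tz": 0.41,"yaw": 0,"claw": 2},{"tx": 0.55,"ty": -0.02,"tz": 0.36,"yaw": 0,"claw": 2},{"tx": 0.58,"ty": -0.03,"tz": 0.32,"yaw": 0,"claw": 2},{"tx": 0.61,"ty": -0.03,"tz": 0.26,"yaw": 0,"claw": 2},{"tx": 0.62,"ty": -0.03,"tz": 0.21,"yaw": 0,"claw": 2},{"tx": 0.64,"ty": -0.03,"tz": 0.15,"yaw": 0,"claw": 2},{"tx": 0.65,"ty": -0.03,"tz": 0.1,"yaw": 0,"claw": 2},{"tx": 0,"ty": 0,"tz": 0,"yaw": 0,"claw": 2}])

```text
time_s: 17.3
position: [0.5149, 0.0318, 0.1239]
tool_rot: [[-0.999, 0.046, 0.001], [0.046, 0.999, 0.0], [-0.001, 0.0, -1.0]]
ft_force: [-2.5, -1.8, 1.6]
grip_width: 0.0292
gripper_force: 39.9
```

Now I'll press it firmly shut and read the force.

Request:
servo_tool(steps=[{"tx": 0.2,"ty": 0,"tz": 0,"yaw": 0,"claw": 2},{"tx": 0.15,"ty": 0,"tz": 0,"yaw": 0,"claw": 2},{"tx": 0,"ty": 0,"tz": 0,"yaw": 0,"claw": 2}])

```text
time_s: 17.6
position: [0.5178, 0.0317, 0.1241]
tool_rot: [[-0.999, 0.046, 0.001], [0.046, 0.999, -0.0], [-0.001, -0.0, -1.0]]
ft_force: [-4.0, -2.7, 4.8]
grip_width: 0.0288
gripper_force: 39.7
```

Request:
servo_tool(steps=[{"tx": 0.15,"ty": 0,"tz": 0,"yaw": 0,"claw": 2},{"tx": 0.15,"ty": 0,"tz": 0,"yaw": 0,"claw": 2},{"tx": 0,"ty": 0,"tz": 0,"yaw": 0,"claw": 2}])

```text
time_s: 17.9
position: [0.5209, 0.0316, 0.1243]
tool_rot: [[-0.999, 0.046, 0.001], [0.046, 0.999, -0.001], [-0.002, -0.0, -1.0]]
ft_force: [-5.3, -3.3, 5.4]
grip_width: 0.0287
gripper_force: 39.6
```

Request:
servo_tool(steps=[{"tx": 0,"ty": 0,"tz": 0,"yaw": 0,"claw": 6},{"tx": 0,"ty": 0,"tz": 0,"yaw": 0,"claw": 6},{"tx": 0,"ty": 0,"tz": 0,"yaw": 0,"claw": 6},{"tx": 0,"ty": 0,"tz": 3,"yaw": 0,"claw": 6},{"tx": 0,"ty": 0,"tz": 4,"yaw": 0,"claw": 6},{"tx": -2,"ty": 0,"tz": 3,"yaw": 0,"claw": 1},{"tx": -3,"ty": 0,"tz": 0,"yaw": 0,"claw": 1},{"tx": -3,"ty": 0,"tz": 0,"yaw": 0,"claw": 1},{"tx": 0,"ty": 0,"tz": 0,"yaw": 0,"claw": 1}])

```text
time_s: 18.8
position: [0.438, 0.0322, 0.2237]
tool_rot: [[-0.999, 0.046, -0.0], [0.046, 0.999, 0.0], [0.0, 0.0, -1.0]]
ft_force: [1.0, 0.9, -0.3]
grip_width: 0.0102
gripper_force: 0.0
```

```bash
python3 - <<'E'
from h import *
im,d=shot("side","side4"); shot("top","top4")
for n in(0,4):
    S=cloud("side",np.load(f"pics/side{n}.npy")); P=press(S)
    for lo,hi in((.112,.128),(.09,.105),(.06,.085)):
        w=(P[...,0]<-85)&(P[...,0]>-150)&(abs(P[...,1])<50)&(S[...,2]>lo)&(S[...,2]<hi); p=P[w]; print(n,lo,len(p),np.median(p,0).round(1) if len(p) else 0, np.percentile(p[:,0],[5,95]).round(1) if len(p) else 0)
print(env.observe()["position"])
a,b=[cv2.imread(f"pics/side{n}.png")[190:290,210:310] for n in(0,4)]
cv2.imwrite("pics/c5.png",np.hstack([cv2.resize(x,(400,400),interpolation=cv2.INTER_CUBIC) for x in(a,b)]))
E
```

```text
0 0.112 79 [-108.3   10.4] [-114.9 -101.5]
0 0.09 13 [-105.7    7.9] [-108.3 -102.4]
0 0.06 63 [-106.6   37.1] [-107.9 -100.7]
4 0.112 80 [-110.5    8.3] [-117.4 -103.7]
4 0.09 17 [-105.9    8.9] [-110.2 -103.5]
4 0.06 139 [-95.1  20. ] [-108.9  -86.4]
[0.4408676  0.03175181 0.22373935]
```

View pics/c5.png

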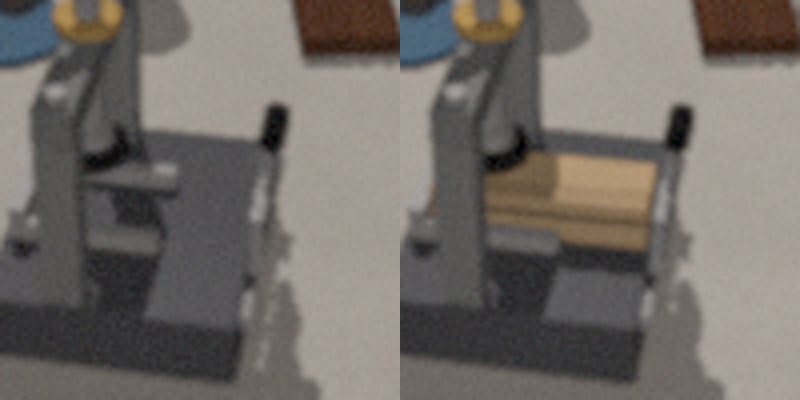

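The gate bar is about 2 mm (1.7°) short of shut. I'll push it from outside with closed fingers until it meets its stop.

Request:
servo_tool(steps=[{"tx": 0,"ty": 0.2,"tz": -3,"yaw": 0,"claw": 0.5},{"tx": 0,"ty": 0,"tz": -4,"yaw": 0,"claw": 0.5},{"tx": 0,"ty": 0,"tz": -3.4,"yaw": 0,"claw": 0.5},{"tx": 3,"ty": -0.1,"tz": 0,"yaw": 0,"claw": 0.5},{"tx": 1,"ty": -0.05,"tz": 0,"yaw": 0,"claw": 0.5},{"tx": 0.5,"ty": 0,"tz": 0,"yaw": 0,"claw": 0.5},{"tx": 0.3,"ty": 0,"tz": 0,"yaw": 0,"claw": 0.5},{"tx": 0.2,"ty": 0,"tz": 0,"yaw": 0,"claw": 0.5},{"tx": 0,"ty": 0,"tz": 0,"yaw": 0,"claw": 0.5}])

```text
time_s: 19.8
position: [0.4905, 0.0323, 0.1197]
tool_rot: [[-0.999, 0.046, 0.001], [0.046, 0.999, -0.0], [-0.001, -0.0, -1.0]]
ft_force: [0.4, 0.3, 0.6]
grip_width: 0.0052
gripper_force: 0.0
```

Request:
servo_tool(steps=[{"tx": 0.2,"ty": 0,"tz": 0,"yaw": 0,"claw": 0.5},{"tx": 0.2,"ty": 0,"tz": 0,"yaw": 0,"claw": 0.5},{"tx": 0.15,"ty": 0,"tz": 0,"yaw": 0,"claw": 0.5},{"tx": 0,"ty": 0,"tz": 0,"yaw": 0,"claw": 0.5}])

```text
time_s: 20.2
position: [0.495, 0.0323, 0.1193]
tool_rot: [[-0.999, 0.046, -0.003], [0.046, 0.999, 0.0], [0.003, -0.0, -1.0]]
ft_force: [-6.0, -0.4, 4.7]
grip_width: 0.005
gripper_force: 3.1
```

Request:
servo_tool(steps=[{"tx": 0.15,"ty": 0,"tz": 0,"yaw": 0,"claw": 0.5},{"tx": 0.15,"ty": 0,"tz": 0,"yaw": 0,"claw": 0.5},{"tx": 0,"ty": 0,"tz": 0,"yaw": 0,"claw": 0.5}])

```text
time_s: 20.5
position: [0.4954, 0.0324, 0.1192]
tool_rot: [[-0.999, 0.045, -0.009], [0.045, 0.999, -0.0], [0.009, -0.0, -1.0]]
ft_force: [-19.3, -2.5, 14.3]
grip_width: 0.0046
gripper_force: 9.5
```

The gate is against its stop: 19 N with no movement. Next is the crank knob, at about world (0.6515, 0.0675), top at z 0.263.

Request:
servo_tool(steps=[{"tx": -1.5,"ty": 0,"tz": 0,"yaw": 0,"claw": 0.5},{"tx": -1,"ty": 0,"tz": 3,"yaw": 0,"claw": 4.5},{"tx": 0,"ty": 0,"tz": 4,"yaw": 0,"claw": 4.5},{"tx": 0,"ty": 0,"tz": 4,"yaw": 0,"claw": 4.5},{"tx": 0,"ty": 0,"tz": 4,"yaw": 0,"claw": 4.5},{"tx": 1,"ty": 0.5,"tz": 4,"yaw": 0,"claw": 4.5},{"tx": 3,"ty": 0.5,"tz": 1,"yaw": 0,"claw": 4.5},{"tx": 4,"ty": 0.5,"tz": 0,"yaw": 0,"claw": 4.5},{"tx": 4,"ty": 0.5,"tz": 0,"yaw": 0,"claw": 4.5},{"tx": 4,"ty": 1,"tz": 0,"yaw": 0,"claw": 4.5},{"tx": 1.7,"ty": 0.5,"tz": 0,"yaw": 0,"claw": 4.5},{"tx": 0,"ty": 0,"tz": 0,"yaw": 0,"claw": 4.5},{"tx": 0,"ty": 0,"tz": 0,"yaw": 0,"claw": 4.5}])

```text
time_s: 21.8
position: [0.6508, 0.0672, 0.3189]
tool_rot: [[-0.999, 0.046, -0.001], [0.046, 0.999, -0.0], [0.001, -0.0, -1.0]]
ft_force: [0.0, -0.4, 0.3]
grip_width: 0.0452
gripper_force: 0.0
```

Request:
servo_tool(steps=[{"tx": 0,"ty": 0,"tz": -2,"yaw": 0,"claw": 4.5},{"tx": 0,"ty": 0,"tz": -2,"yaw": 0,"claw": 4.5},{"tx": 0,"ty": 0,"tz": -1.5,"yaw": 0,"claw": 4.5},{"tx": 0,"ty": 0,"tz": -1,"yaw": 0,"claw": 4.5},{"tx": 0,"ty": 0,"tz": 0,"yaw": 0,"claw": 4.5},{"tx": 0,"ty": 0,"tz": 0,"yaw": 0,"claw": 1.2},{"tx": 0,"ty": 0,"tz": 0,"yaw": 0,"claw": 1.2},{"tx": 0,"ty": 0,"tz": 0,"yaw": 0,"claw": 1.2},{"tx": 0,"ty": 0,"tz": 0,"yaw": 0,"claw": 1.2}], newtons=40)

```text
time_s: 22.7
position: [0.6513, 0.0671, 0.2556]
tool_rot: [[-0.999, 0.046, 0.002], [0.046, 0.999, -0.001], [-0.002, -0.0, -1.0]]
ft_force: [-2.4, -1.1, 6.5]
grip_width: 0.0207
gripper_force: 39.4
```

```bash
python3 - <<'E'
import numpy as np
b=np.radians(36.8+15*np.arange(45)); x=np.round(5*np.sin(b),2);y=np.round(5*np.cos(b),2)
for i in range(24): print("(%.2f,%.2f)"%(x[i+1]-x[i],y[i+1]-y[i]),end=" ")
E
```

```text
(0.93,-0.91) (0.67,-1.12) (0.35,-1.26) (0.01,-1.30) (-0.32,-1.27) (-0.64,-1.14) (-0.91,-0.93) (-1.12,-0.67) (-1.26,-0.35) (-1.30,-0.01) (-1.27,0.32) (-1.14,0.64) (-0.93,0.91) (-0.67,1.12) (-0.35,1.26) (-0.01,1.30) (0.32,1.27) (0.64,1.14) (0.91,0.93) (1.12,0.67) (1.26,0.35) (1.30,0.01) (1.27,-0.32) (1.14,-0.64)
```

Request:
servo_tool(steps=[{"tx": 0.93,"ty": -0.91,"tz": -0.04,"yaw": 0,"claw": 1.2},{"tx": 0.67,"ty": -1.12,"tz": -0.04,"yaw": 0,"claw": 1.2},{"tx": 0.35,"ty": -1.26,"tz": -0.04,"yaw": 0,"claw": 1.2},{"tx": 0.01,"ty": -1.3,"tz": -0.04,"yaw": 0,"claw": 1.2},{"tx": -0.32,"ty": -1.27,"tz": -0.05,"yaw": 0,"claw": 1.2},{"tx": -0.64,"ty": -1.14,"tz": -0.04,"yaw": 0,"claw": 1.2}])

```text
time_s: 23.3
position: [0.6616, -0.0022, 0.2532]
tool_rot: [[-0.999, 0.045, 0.003], [0.045, 0.999, 0.002], [-0.003, 0.002, -1.0]]
ft_force: [-1.5, 6.1, 6.8]
grip_width: 0.0202
gripper_force: 39.9
```

Request:
servo_tool(steps=[{"tx": -0.91,"ty": -0.93,"tz": -0.04,"yaw": 0,"claw": 1.2},{"tx": -1.12,"ty": -0.67,"tz": -0.04,"yaw": 0,"claw": 1.2},{"tx": -1.26,"ty": -0.35,"tz": -0.04,"yaw": 0,"claw": 1.2},{"tx": -1.3,"ty": -0.01,"tz": -0.04,"yaw": 0,"claw": 1.2},{"tx": -1.27,"ty": 0.32,"tz": -0.05,"yaw": 0,"claw": 1.2},{"tx": -1.14,"ty": 0.64,"tz": -0.04,"yaw": 0,"claw": 1.2},{"tx": -0.93,"ty": 0.91,"tz": -0.04,"yaw": 0,"claw": 1.2},{"tx": -0.67,"ty": 1.12,"tz": -0.04,"yaw": 0,"claw": 1.2},{"tx": -0.35,"ty": 1.26,"tz": -0.04,"yaw": 0,"claw": 1.2},{"tx": -0.01,"ty": 1.3,"tz": -0.04,"yaw": 0,"claw": 1.2},{"tx": 0.32,"ty": 1.27,"tz": -0.05,"yaw": 0,"claw": 1.2},{"tx": 0.64,"ty": 1.14,"tz": -0.04,"yaw": 0,"claw": 1.2},{"tx": 0.91,"ty": 0.93,"tz": -0.04,"yaw": 0,"claw": 1.2},{"tx": 1.12,"ty": 0.67,"tz": -0.04,"yaw": 0,"claw": 1.2},{"tx": 1.26,"ty": 0.35,"tz": -0.04,"yaw": 0,"claw": 1.2},{"tx": 1.3,"ty": 0.01,"tz": -0.04,"yaw": 0,"claw": 1.2},{"tx": 1.27,"ty": -0.32,"tz": -0.05,"yaw": 0,"claw": 1.2},{"tx": 1.14,"ty": -0.64,"tz": -0.04,"yaw": 0,"claw": 1.2}])

```text
time_s: 25.1
position: [0.6509, 0.0676, 0.2456]
tool_rot: [[-0.999, 0.045, -0.0], [0.045, 0.999, -0.0], [0.0, -0.0, -1.0]]
ft_force: [-7.8, -2.4, 8.7]
grip_width: 0.0202
gripper_force: 40.2
```

Request:
servo_tool(steps=[{"tx": 0.93,"ty": -0.91,"tz": -0.04,"yaw": 0,"claw": 1.2},{"tx": 0.67,"ty": -1.12,"tz": -0.04,"yaw": 0,"claw": 1.2},{"tx": 0.35,"ty": -1.26,"tz": -0.04,"yaw": 0,"claw": 1.2},{"tx": 0.01,"ty": -1.3,"tz": -0.04,"yaw": 0,"claw": 1.2},{"tx": -0.32,"ty": -1.27,"tz": -0.05,"yaw": 0,"claw": 1.2},{"tx": -0.64,"ty": -1.14,"tz": -0.04,"yaw": 0,"claw": 1.2},{"tx": -0.91,"ty": -0.93,"tz": -0.04,"yaw": 0,"claw": 1.2}])

```text
time_s: 25.8
position: [0.6526, -0.0116, 0.2428]
tool_rot: [[-0.999, 0.045, 0.004], [0.045, 0.999, 0.001], [-0.004, 0.001, -1.0]]
ft_force: [1.1, 4.1, 5.7]
grip_width: 0.0203
gripper_force: 40.0
```

```bash
python3 - <<'E'
from h import *
shot("side","side5")
b=cv2.imread("pics/side5.png")[190:290,210:310]
cv2.imwrite("pics/c6.png",cv2.resize(b,(600,600),interpolation=cv2.INTER_CUBIC))
E
```

```text
(no output)
```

View pics/c6.png

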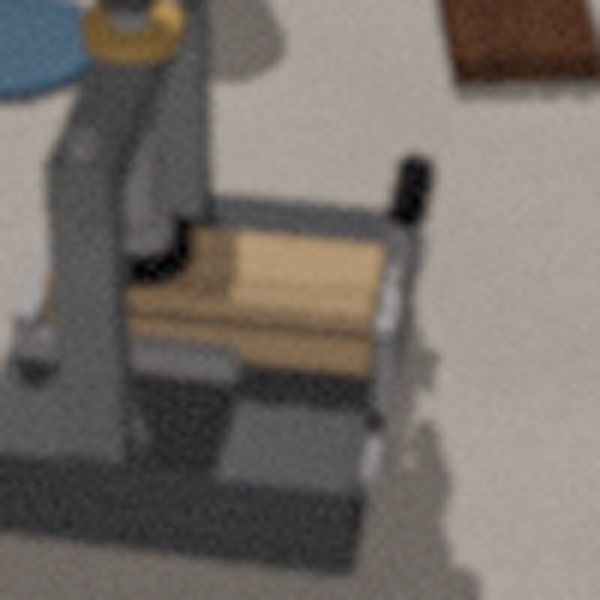

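The foot's black rubber (160,255) is just at the mould's top and the gate is upright. The crank is at about 499° and should touch at about 504°, so I'll turn it 180° to 185° further.

Request:
servo_tool(steps=[{"tx": -1.12,"ty": -0.67,"tz": -0.04,"yaw": 0,"claw": 1.2},{"tx": -1.26,"ty": -0.35,"tz": -0.04,"yaw": 0,"claw": 1.2},{"tx": -1.3,"ty": -0.01,"tz": -0.04,"yaw": 0,"claw": 1.2},{"tx": -1.27,"ty": 0.32,"tz": -0.05,"yaw": 0,"claw": 1.2},{"tx": -1.14,"ty": 0.64,"tz": -0.04,"yaw": 0,"claw": 1.2},{"tx": -0.93,"ty": 0.91,"tz": -0.04,"yaw": 0,"claw": 1.2},{"tx": -0.67,"ty": 1.12,"tz": -0.04,"yaw": 0,"claw": 1.2},{"tx": -0.35,"ty": 1.26,"tz": -0.04,"yaw": 0,"claw": 1.2},{"tx": -0.01,"ty": 1.3,"tz": -0.04,"yaw": 0,"claw": 1.2},{"tx": 0.32,"ty": 1.27,"tz": -0.05,"yaw": 0,"claw": 1.2},{"tx": 0.64,"ty": 1.14,"tz": -0.04,"yaw": 0,"claw": 1.2},{"tx": 0.91,"ty": 0.93,"tz": -0.04,"yaw": 0,"claw": 1.2},{"tx": 0.3,"ty": 0.25,"tz": -0.01,"yaw": 0,"claw": 1.2},{"tx": 0,"ty": 0,"tz": 0,"yaw": 0,"claw": 1.2}])

```text
time_s: 27.25
position: [0.5936, 0.0692, 0.2377]
tool_rot: [[-0.999, 0.045, 0.002], [0.045, 0.999, -0.001], [-0.002, -0.001, -1.0]]
ft_force: [-1.0, -1.4, 7.5]
grip_width: 0.0198
gripper_force: 40.3
```

Request:
servo_tool(steps=[{"tx": 0,"ty": 0,"tz": 0,"yaw": 0,"claw": 4.5},{"tx": 0,"ty": 0,"tz": 0,"yaw": 0,"claw": 4.5},{"tx": 0,"ty": 0,"tz": 0,"yaw": 0,"claw": 4.5},{"tx": 0,"ty": 0,"tz": 2,"yaw": 0,"claw": 4.5},{"tx": 0,"ty": 0,"tz": 3,"yaw": 0,"claw": 4.5},{"tx": -1,"ty": 0,"tz": 3,"yaw": 0,"claw": 4.5},{"tx": -4,"ty": 0,"tz": 0,"yaw": 0,"claw": 4.5},{"tx": -4,"ty": 0,"tz": 0,"yaw": 0,"claw": 4.5},{"tx": -4,"ty": 0,"tz": 0,"yaw": 0,"claw": 4.5},{"tx": -4,"ty": 0,"tz": 0,"yaw": 0,"claw": 4.5},{"tx": -4,"ty": 0,"tz": 0,"yaw": 0,"claw": 4.5},{"tx": 0,"ty": 0,"tz": 0,"yaw": 0,"claw": 4.5}])

```text
time_s: 28.45
position: [0.3794, 0.0696, 0.3167]
tool_rot: [[-0.999, 0.045, -0.0], [0.045, 0.999, 0.0], [0.0, 0.0, -1.0]]
ft_force: [-0.2, 0.4, -0.6]
grip_width: 0.0453
gripper_force: 0.0
```

```bash
python3 - <<'E'
from h import *
shot("side","side6"); shot("top","top6")
a=cv2.imread("pics/top6.png")[130:250,180:300];b=cv2.imread("pics/side6.png")[170:290,200:320]
cv2.imwrite("pics/c7.png",np.hstack([cv2.resize(x,(400,400),interpolation=cv2.INTER_CUBIC) for x in(a,b)]))
S=cloud("side",np.load("pics/side6.npy")); P=press(S)
w=(P[...,0]<-85)&(P[...,0]>-150)&(abs(P[...,1])<50)&(S[...,2]>.112)&(S[...,2]<.128); print("grip x",np.median(P[w],0),np.percentile(P[w][:,0],[5,95]))
a=cv2.imread("pics/top6.png");C=cloud("top",np.load("pics/top6.npy"));P=press(C);h=cv2.cvtColor(a,cv2.COLOR_BGR2HSV)
w=(C[...,2]>.235)&(C[...,2]<.26)&(h[...,1]>100)&(np.abs(P)<90).all(-1); v,u=np.where(w); q=press(plane("top",[(u.mean(),v.mean())],.243))[0]; print("knob",len(u),q,np.degrees(np.arctan2(q[0],q[1])),np.median(C[w][:,2]))
w=(C[...,2]>.065)&(C[...,2]<.082)&(P[...,0]<-30)&(P[...,0]>-99)&(abs(P[...,1])<40)&(h[...,1]>60); v,u=np.where(w);q=press(plane("top",np.c_[u,v],.075)); print(len(q),q.min(0),q.max(0))
E
```

```text
grip x [-108.3501166     9.93816866] [-114.91397056 -101.41723525]
knob 61 [-30.52367328  39.22925037] -37.88593338281741 0.24333841043662552
421 [-95.0003553 -21.5038635] [-30.20677272  22.27967968]
```

View pics/c7.png

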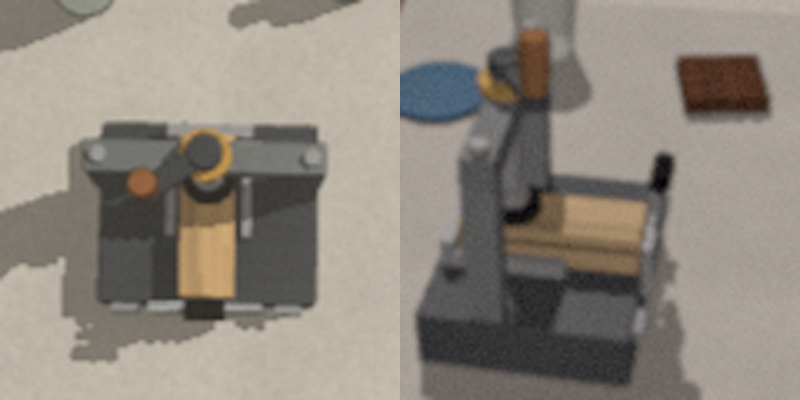

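The gate bar is back at its original -108.3, the mould is home at -95 and the crank is at about 683°. The foot sits on the mould and the hand is clear, so I'm handing in.

```bash
python3 -c "
from rig import env
print(env.close_job())"
```

```text
the job is handed in; nothing more can be done
None
```

The job is handed in: the mould is against the back stop, the gate is fully shut, and the crank is about half a turn past the calculated touch point (worked out from the heights, not felt as a force), with the hand clear.

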